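# Nip up the glue clamp on a coaster

### The job

Two alike small screw clamps stand on the craft counter. On the one that holds the round wooden coaster, turn the bar knob clockwise until the foot just touches the coaster (the bar then points straight along the clamp's arm), then add one eighth of a turn (45 degrees) to clamp it, and let go. Do not overtighten it, do not shift the coaster, and leave the knob of the empty clamp alone.

Things in the scene. Friction and masses are not known exactly. Their poses are not given: they have to be found in the camera images.
- screw (a joint): Turn of the loaded clamp's bar knob, rad; grows clockwise from above, foot going down 30 mm a turn. 0: bar straight along the clamp's arm, foot just touching the coaster. Starts -0.62 to -0.14 (bar 8 to 36 deg anticlockwise of the arm); an eighth turn past touch is 0.785. Stops at -0.9 and 1.5. Takes 0.06 N m, rising to 0.1 (sprung foot, 8 N at the end); friction holds it where left.
- screw_grip (a point): Centre of that knob's black bar, on the vertical screw axis, 106 mm above the counter; turns with it: x along, y across, z up. Bar 60 long, 14 wide (grip across this), 28 mm high, top at 120 mm, the clamp's highest part; 12 mm stem below, arm top at 78 mm. Fixed grey C-frame: base 140 x 90 x 14 mm, arm 26 mm wide, 80 mm from screw back to a column; jaws open away from robot, +-30 deg.
- coaster: Loose round coaster of two glued wooden layers, 72 mm across, 16 mm thick, lying flat on the clamp's base plate under the foot, roughly centred on the screw axis. Origin: centre of its underside, 14 mm above the counter; z up.
- spare_screw_tip (a point): One end of the knob bar of the other, empty clamp, which is exactly alike: 30 mm from its screw axis, 106 mm above the counter. To be left alone.

How it is judged:
On the way:
1. the knob is turned clockwise until the foot touches the coaster (value of joint screw above 0 rad).
At the end, for the whole second after the job is handed in: The loaded clamp's knob stands 45 degrees (within 15) clockwise past touch, i.e. its joint reads 0.525 to 1.045 rad, the coaster is pressed (contact forces on it over 4 N) within 12 mm of where it was, and the empty clamp's knob bar end is within 10 mm of where it was (value of joint screw between 0.525 and 1.045 rad and contact force between coaster and anything else above 4 N and distance of coaster from where it was at the start of the episode below 0.012 m and distance of spare_screw_tip from where it was at the start of the episode below 0.01 m).
It fails at once if the clamp is overtightened: more than 66 degrees past touch (value of joint screw above 1.15 rad).
It fails at once if the coaster is shifted by more than 12 mm (distance of coaster from where it was at the start of the episode above 0.012 m).
It fails at once if the empty clamp's knob is turned (bar end moved more than 10 mm) (distance of spare_screw_tip from where it was at the start of the episode above 0.01 m).
It also fails if it takes over 29 s, if anything falls off the work surface, if the arm or the gripper's body presses on something with over 40 N, if the wrist force passes 120 N, or if a joint passes its speed limit or range.

### The arm

A 6-joint arm with a two-finger parallel gripper is mounted at the origin on the work surface. World frame = base frame: x ahead of the robot, y to its left, z up, the work surface at z = 0. Lengths are in m, angles in rad, forces in N, time in s.
With the tool pointing down it reaches from about 0.35 to 0.95 m from the base axis. Payload 17.4 kg.
Tool frame: the origin (TCP) lies between the finger pads; the fingertips stand 22 mm ahead of it and the grasp point (between the pads) lies 3 mm ahead of it (robot.nose_length is the distance from the TCP to the fingertips, in m); z points along the fingers, y is the direction in which the jaws open and shut (so a half turn about z gives the same grasp; the last joint's range is limited). The gripper opens to 93 mm and grips with 3 to 60 N. Pads are 15 mm wide; open, the fingers measure 128 mm over their backs; the gripper's body (75 mm by 188 mm) begins 65 mm behind the grasp point.
Start: joints at [1.082, 0.116, 1.442, -0, 1.584, -0.038], TCP at [0.294, 0.608, 0.241] pointing down, gripper open.
Joint ranges: [-2.83, 2.83], [-0.83, 2.19], [0.07, 2.5], [-1.14, 4.28], [0.01, 3], [-2.97, 2.97]. Speed limits (rad/s): [1.89, 1.89, 2.22, 3.14, 3.14, 3.14].

### API

Orientations are given as a 3x3 rotation matrix whose columns are the frame's x, y, z axes.
In Python, from bench import robot gives the robot as it stands.
- The arm moves only by the tool arm_command, never from a script. Its argument "steps" is a list of rows, each a list of 5 numbers: the shift along the world's x, y, z in cm, then the turn about the world's z in rad, then the finger opening in cm, from 0 to 9.3. A call has 1 to 20 rows; each row shifts and turns the pose as measured when the row begins; what a row does not reach is not made up. A row lasts 1/12 s, in which the tool goes at most 41.7 mm and 7.16 degrees, less where a joint would pass 70% of its speed; a pose out of reach is approached as far as the arm can. A call is refused whole if a number of a shift passes 4.17 or a number of a turn 0.125, either way. A call with a gripper value outside its range is refused whole. The fingers move at their own pace and stop on an object; the grip force is fixed at half the most. Time passes only in rows, so rows that do not move let the fingers close. It gives the time, the measured TCP pose, the force and the opening at its end, in the units of the state.
- robot.read_state(): the state, without advancing time (a new reading comes with each control period).
- robot.read_camera(name): name is "scene" or "top" or "wrist"; returns a dict with "frame" (420x560x3 uint8, red, green, blue), "fov_y" (degrees; the focal length in pixels is half the picture's height over the tangent of half this angle, whatever the lens; pixels are square), "cx", "cy" (the principal point, pixels), "camera_from_world" (4x4, takes a point from world to camera coordinates). Camera axes: x right, y up, looking along -z (the intrinsics and any distortion apply to the point x, -y, -z); pixel columns grow to the right and rows downward; lengths in m; the calibration is good to about 2 mm. The wrist camera is an equidistant fisheye: a pixel r from the principal point sees the ray r / f radians off the axis. A picture is of the moment at which its call begins. There is no depth.
- robot.job_done(): hands the job in, once; it reports no verdict.
The state is a dict: "clock": time; "joint_pos": joint angles; "qd": joint speeds; "tau": joint torques, N m; "eef_pos": TCP position; "orientation": TCP orientation; "wrist_force": force on the tool from outside, world axes, zero at the start; "torque": the same for the moment, N m; "finger_gap": finger opening in m.
Only numpy, scipy, OpenCV 4.12 (cv2) and the standard library are available. Lean on these libraries where they do the work, as an engineer would, in place of code of your own. Each camera call takes 0.05 s, during which the arm holds its last target.

## Working session

There is one attempt and no reset: what is moved stays moved. The work goes in short steps, Python scripts to look and compute and a tool call to move; the robot and the scene stay as the last step left them, time stands still between calls to the robot, and variables do not carry over. Pictures are saved under pics/ and viewed, and the job is handed in when it is done.

Besides the shell and the picture viewer there is one more tool, called after ">>>" by a JSON object that holds its "name" and its "arguments". arm_command: Moves the arm, as the interface text tells. Its arguments: {"type":"object","properties":{"steps":{"type":"array","items":{"type":"array","items":{"type":"number"}}}},"required":["steps"]}

```bash
mkdir -p pics; cat > h.py <<'E'
import numpy as np,cv2
from bench import robot
def grab(n,f):
    c=robot.read_camera(n); cv2.imwrite('pics/'+f,cv2.cvtColor(c['frame'],cv2.COLOR_RGB2BGR)); np.savez('pics/'+f[:-4]+'.npz',**c); return c
def ray(c,u,v):
    h=c['frame'].shape[0]; f=h/2/np.tan(np.radians(float(c['fov_y']))/2)
    d=np.array([(u-c['cx'])/f,-(v-c['cy'])/f,-1.]); T=np.linalg.inv(c['camera_from_world'])
    return T[:3,3],T[:3,:3]@d
def plane(c,u,v,z):
    o,d=ray(c,u,v); return o+d*(z-o[2])/d[2]
E
python3 - <<'E'
from h import *
for n in ['scene','top','wrist']:
    c=grab(n,n+'1.png'); print(n,c['fov_y'],c['cx'],c['cy'],{k for k in c}, np.linalg.inv(c['camera_from_world']).round(3).tolist())
print(robot.read_state())
E
```

```text
scene 48.33594106522804 287.316405128202 214.653488737824 {'frame', 'fov_y', 'cx', 'cy', 'camera_from_world'} [[0.618, -0.402, 0.676, 1.035], [0.786, 0.334, -0.52, -0.352], [-0.016, 0.852, 0.522, 0.466], [0.0, 0.0, 0.0, 1.0]]
top 44.08130575931374 278.2840583706399 210.2348305805569 {'frame', 'fov_y', 'cx', 'cy', 'camera_from_world'} [[-0.011, 0.989, -0.151, 0.447], [-1.0, -0.007, 0.025, 0.014], [0.024, 0.151, 0.988, 1.013], [0.0, 0.0, 0.0, 1.0]]
wrist 65.70646984690485 281.60780062029454 204.85761399031037 {'frame', 'fov_y', 'cx', 'cy', 'camera_from_world'} [[0.436, -0.865, -0.25, 0.225], [0.9, 0.418, 0.123, 0.641], [-0.002, -0.278, 0.96, 0.383], [0.0, 0.0, 0.0, 1.0]]
{'clock': 0.15, 'joint_pos': array([ 1.08219115e+00,  1.16403261e-01,  1.44210053e+00, -1.67625672e-05,
        1.58404257e+00, -3.77811381e-02]), 'qd': array([-0.00084516, -0.00196478, -0.00182609,  0.00052969,  0.0007936 ,
       -0.00063954]), 'tau': array([ 3.23786003e-05, -7.21764779e+01, -6.22948337e+01,  7.79000809e-02,
        2.26593891e-02, -1.16251663e-04]), 'eef_pos': array([0.29403656, 0.60743372, 0.24006326]), 'orientation': array([[-9.00088273e-01,  4.35707372e-01, -4.32861648e-04],
       [ 4.35707587e-01,  9.00087871e-01, -8.49973177e-04],
       [ 1.92739402e-05, -9.53651993e-04, -9.99999545e-01]]), 'wrist_force': array([-0.74743863,  0.40583109,  0.67910966]), 'torque': array([0.01728011, 0.00822382, 0.04729227]), 'finger_gap': 0.09298457107131983}
```

View pics/scene1.png

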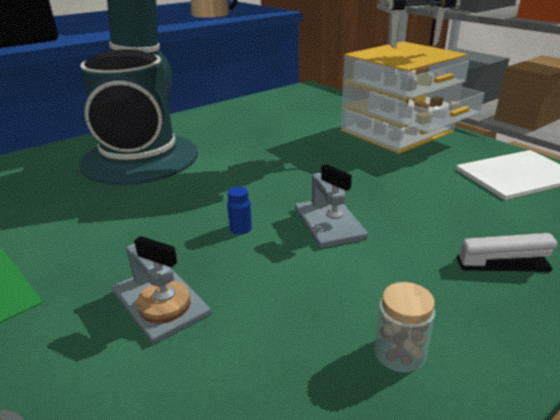

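View pics/top1.png

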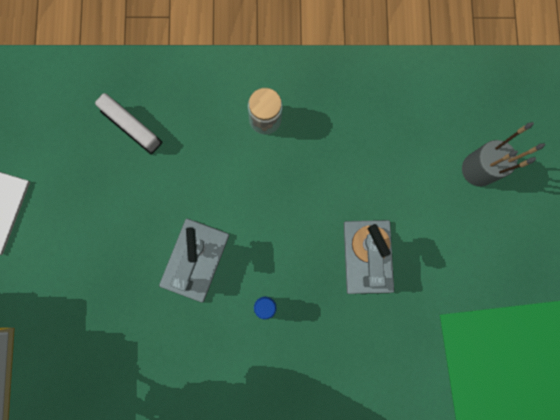

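View pics/wrist1.png

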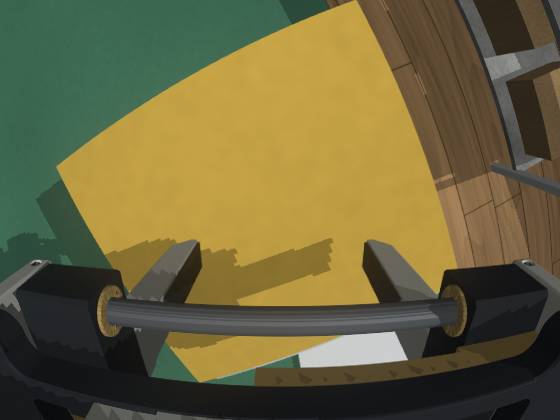

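The loaded clamp is on the right in the top view, with its bar near (379,241) and the coaster at (371,243). In the scene view its bar is near (155,251). Next I measure the bar, base and spare bar.

```bash
python3 - <<'E'
from h import *
c=dict(np.load('pics/top1.npz')); s=dict(np.load('pics/scene1.npz'))
def bars(c,x0,x1,y0,y1,name,t=45):
    f=c['frame'].astype(int); m=(f.max(2)<t).astype(np.uint8); k=np.zeros_like(m);k[y0:y1,x0:x1]=m[y0:y1,x0:x1]
    n,l,st,ce=cv2.connectedComponentsWithStats(k); i=1+np.argmax(st[1:,4])
    pts=np.argwhere(l==i)[:,::-1].astype(np.float32); r=cv2.minAreaRect(pts); print(name,st[i],ce[i],r); return l==i,r
for nm,b in dict(load=(355,400,215,270),spare=(175,215,215,275)).items():
    m,r=bars(c,*b,nm); bx=cv2.boxPoints(r)
    P=np.array([plane(c,u,v,.12) for u,v in bx]); print(P.round(4)); 
    e=[(np.linalg.norm(P[1]-P[0]),P[1]-P[0]),(np.linalg.norm(P[2]-P[1]),P[2]-P[1])]
    print('sides',e[0][0],e[1][0]); d=max(e,key=lambda q:q[0])[1]; print('ctr',P.mean(0),'ang',np.degrees(np.arctan2(d[1],d[0])))
f=c['frame'].astype(int)
# coaster
m=((f[...,0]-f[...,2]>60)).astype(np.uint8); k=np.zeros_like(m);k[215:300,335:400]=m[215:300,335:400]
x=np.argwhere(k)[:,::-1]; print('coaster',x.min(0),x.max(0),[plane(c,*q,.03).round(4) for q in (x.min(0),x.max(0))])
im=cv2.cvtColor(c['frame'],cv2.COLOR_RGB2BGR)
a=cv2.resize(im[210:305,335:405],None,fx=6,fy=6,interpolation=cv2.INTER_NEAREST)
b=cv2.resize(cv2.cvtColor(s['frame'],cv2.COLOR_RGB2BGR)[230:345,105:215],None,fx=5,fy=5,interpolation=cv2.INTER_NEAREST)
o=np.zeros((600,800,3),np.uint8); cv2.imwrite('pics/z_top.png',a);cv2.imwrite('pics/z_scene.png',b)
E
```

```text
load [369 225  21  32 280] [378.76785714 240.48928571] ((378.6114501953125, 240.46360778808594), (32.68799591064453, 8.750205993652344), 62.44719314575195)
[[ 0.5503 -0.1639  0.12  ]
 [ 0.5573 -0.1778  0.12  ]
 [ 0.5065 -0.2021  0.12  ]
 [ 0.4997 -0.1883  0.12  ]]
sides 0.015512364169913955 0.056231728529366184
ctr [ 0.52844084 -0.18300296  0.12      ] ang -154.38771096245637
spare [187 228  10  34 261] [191.22605364 244.62452107] ((191.3009033203125, 244.51329040527344), (33.39253616333008, 7.982280731201172), 86.18592071533203)
[[0.5526 0.1499 0.12  ]
 [0.5534 0.1362 0.12  ]
 [0.496  0.1316 0.12  ]
 [0.4952 0.1452 0.12  ]]
sides 0.013709138263382737 0.057580116975839056
ctr [0.52429339 0.14069699 0.12      ] ang -175.45808285646717
coaster [353 226] [387 261] [array([ 0.5648, -0.1547,  0.03  ]), array([ 0.4973, -0.2173,  0.03  ])]
```

View pics/z_top.png

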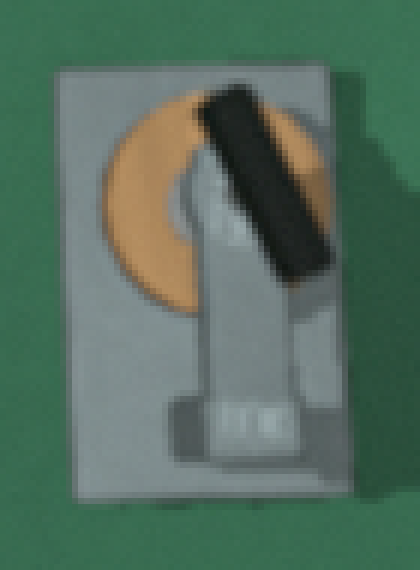

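View pics/z_scene.png

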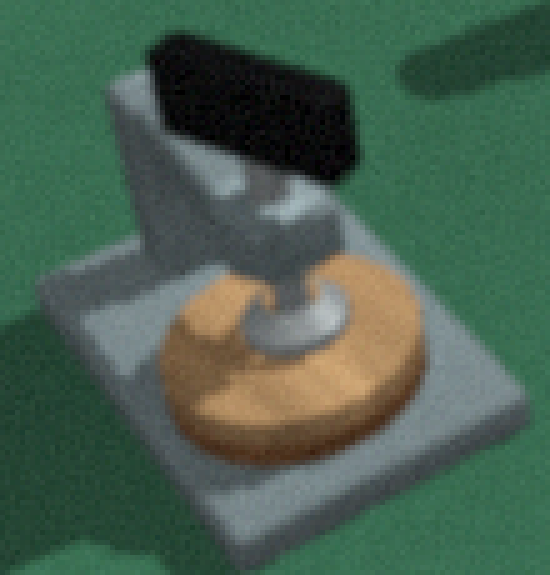

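```bash
python3 - <<'E'
from h import *
c=dict(np.load('pics/top1.npz'))
# base edges of the loaded clamp, zoom px/6 + offset (top corners at z=.014)
q=[(57,68),(330,68),(352,495),(73,498)]
P=np.array([plane(c,335+u/6-.4,210+v/6-.4,.014) for u,v in q]); print(P.round(4))
for a,b in((0,1),(1,2),(2,3),(3,0)):
    d=P[a]-P[b]; print(np.linalg.norm(d).round(4),np.degrees(np.arctan2(d[1],d[0])).round(1))
# arm edges (z=.078)
for pts in [((203,225),(207,400)),((285,285),(297,400))]:
    A,B=[plane(c,335+u/6,210+v/6,.078) for u,v in pts]; d=A-B; print('arm',np.degrees(np.arctan2(d[1],d[0])),A,B)
E
```

```text
[[ 0.5768 -0.1403  0.014 ]
 [ 0.5761 -0.2295  0.014 ]
 [ 0.4388 -0.2306  0.014 ]
 [ 0.4388 -0.1413  0.014 ]]
0.0892 89.6
0.1374 0.5
0.0893 -90.0
0.138 -179.6
arm -0.8248315683164218 [ 0.5195574  -0.17396408  0.078     ] [ 0.46711253 -0.17320903  0.078     ]
arm 3.646378679818756 [ 0.50124624 -0.19811283  0.078     ] [ 0.46683332 -0.20030587  0.078     ]
```

>>> {"name": "arm_command", "arguments": {"steps": [[1.1,-3.9,0,0.045,9.3],[1.1,-3.9,0,0.045,9.3],[1.1,-3.9,0,0.045,9.3],[1.1,-3.9,0,0.045,9.3],[1.1,-3.9,0,0.045,9.3],[1.1,-3.9,0,0.045,9.3],[1.1,-3.9,0,0.045,9.3],[1.1,-3.9,0,0.045,9.3],[1.1,-3.9,0,0.045,9.3],[1.1,-3.9,0,0.045,9.3],[1.1,-3.9,0,0.045,9.3],[1.1,-3.9,0,0.045,9.3],[1.1,-3.9,0,0.045,9.3],[1.1,-3.9,0,0.045,9.3],[1.1,-3.9,0,0.045,9.3]]}}

```text
clock: 1.4
eef_pos: [0.4535, 0.0077, 0.2343]
orientation: [[-0.965, -0.264, 0.002], [-0.264, 0.965, -0.007], [-0.0, -0.007, -1.0]]
wrist_force: [1.2, 0.2, 0.4]
finger_gap: 0.0929
```

>>> {"name": "arm_command", "arguments": {"steps": [[1.4,-3.8,0,0.04,9.3],[1.4,-3.8,0,0.04,9.3],[1.4,-3.8,0,0.04,9.3],[1.4,-3.8,0,0.04,9.3],[1.4,-3.8,0,0.02,9.3],[0,0,0,0,9.3]]}}

```text
clock: 1.9
eef_pos: [0.5226, -0.1946, 0.2336]
orientation: [[-0.899, -0.439, 0.005], [-0.439, 0.899, -0.007], [-0.001, -0.008, -1.0]]
wrist_force: [0.4, 0.5, 0.5]
finger_gap: 0.0929
```

```bash
python3 - <<'E'
from h import *
c=grab('wrist','w2.png'); print(robot.read_state()['eef_pos'],robot.read_state()['orientation'],robot.read_state()['joint_pos'])
E
```

```text
[ 0.52198222 -0.19250487  0.23365697] [[-0.89915559 -0.43760822  0.00427428]
 [-0.43762708  0.89913818 -0.00575095]
 [-0.00132651 -0.00704154 -0.99997433]] [-0.39733034 -0.14538874  1.71141987 -0.00364898  1.56939478 -2.42108648]
```

View pics/w2.png

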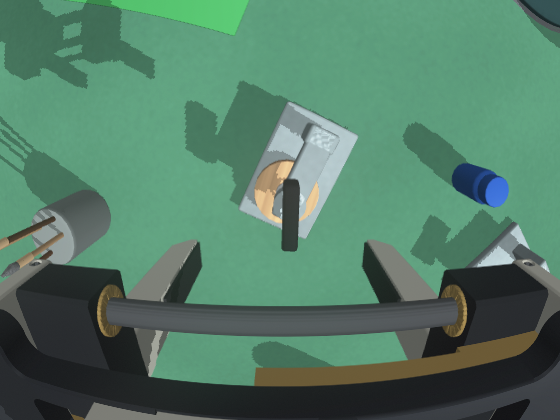

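The wrist view shows the bar at about (290,215), lying between the open fingers and nearly parallel to them. I'll measure it through the fisheye model.

```bash
cat >> h.py <<'E'
def fplane(c,u,v,z):
    h=c['frame'].shape[0]; f=h/2/np.tan(np.radians(float(c['fov_y']))/2)
    x,y=u-c['cx'],v-c['cy']; r=np.hypot(x,y)+1e-9; th=r/f
    d=np.array([np.sin(th)*x/r,-np.sin(th)*y/r,-np.cos(th)]); T=np.linalg.inv(c['camera_from_world']); o=T[:3,3]; d=T[:3,:3]@d
    return o+d*(z-o[2])/d[2]
def wbar(c,x0,x1,y0,y1,t=60):
    f=c['frame'].astype(int); m=(f.max(2)<t).astype(np.uint8); k=np.zeros_like(m);k[y0:y1,x0:x1]=m[y0:y1,x0:x1]
    n,l,st,ce=cv2.connectedComponentsWithStats(k); i=1+np.argmax(st[1:,4]); print(st[i])
    ys,xs=np.nonzero(l==i)
    P=np.array([fplane(c,u,v,.12)[:2] for u,v in zip(xs,ys)]).astype(np.float32)
    r=cv2.minAreaRect(P*1000); b=cv2.boxPoints(r)/1000; print(r)
    e=[b[1]-b[0],b[2]-b[1]]; d=max(e,key=np.linalg.norm); a=np.degrees(np.arctan2(d[1],d[0]))%180; print('ctr',b.mean(0),'ang',a); return a
E
python3 - <<'E'
from h import *
c=dict(np.load('pics/w2.npz')); wbar(c,270,312,165,262)
im=cv2.cvtColor(c['frame'],cv2.COLOR_RGB2BGR); cv2.imwrite('pics/z_w2.png',cv2.resize(im[90:260,230:370],None,fx=3.5,fy=3.5,interpolation=cv2.INTER_NEAREST))
q=[(290,101),(357,136),(305,236),(240,210)]
P=np.array([fplane(c,u,v,.014) for u,v in q]); print(P)
for a,b in((0,1),(1,2),(2,3),(3,0)):
    d=P[a]-P[b]; print(np.linalg.norm(d).round(4),np.degrees(np.arctan2(d[1],d[0])).round(1))
E
```

```text
[283 180  16  70 238]
((527.2070922851562, -190.650146484375), (61.33368682861328, 11.703322410583496), 16.8433895111084)
ctr [ 0.5272071  -0.19065014] ang 16.843395
[[ 0.43808456 -0.22838523  0.014     ]
 [ 0.43872014 -0.14380155  0.014     ]
 [ 0.57136787 -0.14240835  0.014     ]
 [ 0.57593054 -0.22576052  0.014     ]]
0.0846 -90.4
0.1327 -179.4
0.0835 93.1
0.1379 1.1
```

View pics/z_w2.png

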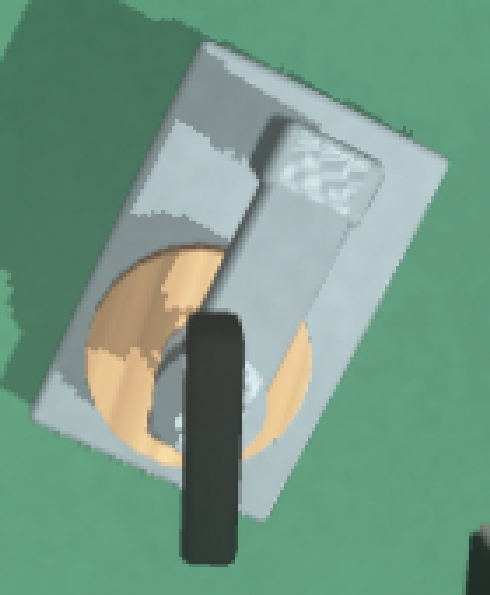

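```bash
python3 - <<'E'
from h import *
c=dict(np.load('pics/w2.npz')); print(c['frame'][180:250:10,290],c['frame'][215,275:305].max(1))
for t in (65,75,85): wbar(c,270,312,165,262,t)
E
```

```text
[[51 54 51]
 [58 62 59]
 [58 62 58]
 [56 61 57]
 [55 62 57]
 [53 62 57]
 [52 62 56]] [130 135 142 144 144 145 220 113  60  57  59  60  61  62  61  61  62  62
  62  62  62  62  62  82 194 202 203 200 228 232]
[ 282  179   17   72 1077]
((526.07568359375, -186.84483337402344), (62.22208023071289, 12.824999809265137), 25.052080154418945)
ctr [ 0.5260757  -0.18684484] ang 25.052094
[ 282  179   17   72 1103]
((526.0993041992188, -186.91314697265625), (62.26020050048828, 12.95517349243164), 24.90379524230957)
ctr [ 0.5260993  -0.18691315] ang 24.903782
[ 282  178   18   73 1140]
((525.5947265625, -186.94410705566406), (63.01649475097656, 13.833690643310547), 26.01681137084961)
ctr [ 0.5255947 -0.1869441] ang 26.016808
```

>>> {"name": "arm_command", "arguments": {"steps": [[0.5,0.6,-1.5,0,9.3],[0,0,-2.0,0,9.3],[0,0,-2.0,0,9.3],[0,0,0,0,9.3]]}}

```text
clock: 2.28
eef_pos: [0.5266, -0.185, 0.1773]
orientation: [[-0.9, -0.435, 0.005], [-0.435, 0.9, -0.005], [-0.002, -0.007, -1.0]]
wrist_force: [-0.5, 0.2, -1.0]
finger_gap: 0.093
```

```bash
python3 - <<'E'
from h import *
c=grab('wrist','w3.png'); print(robot.read_state()['eef_pos'],robot.read_state()['orientation'])
wbar(c,255,315,190,330,75)
E
```

```text
[ 0.52704344 -0.18511876  0.17944756] [[-0.90033446 -0.43514992  0.00651139]
 [-0.43518598  0.90032161 -0.00584474]
 [-0.00331901 -0.00809588 -0.99996172]]
[ 271  190   22   84 1642]
((527.480224609375, -185.82620239257812), (59.06209182739258, 13.400541305541992), 25.89533042907715)
ctr [ 0.52748024 -0.1858262 ] ang 25.895355
```

View pics/w3.png

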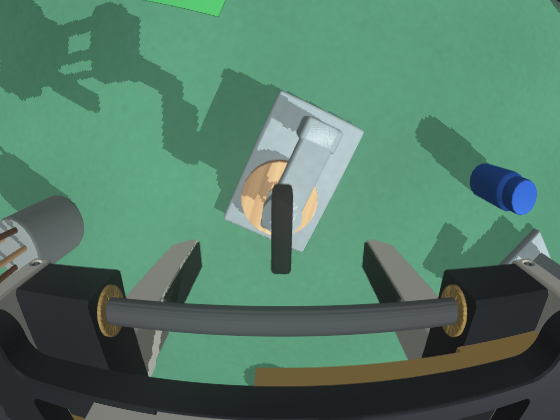

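>>> {"name": "arm_command", "arguments": {"steps": [[0,0,-2.2,0,9.3],[0,0,-2.2,0,7],[0,0,-2.0,0,5],[0,0,0,0,4]]}}

```text
clock: 2.67
eef_pos: [0.5285, -0.1831, 0.1205]
orientation: [[-0.899, -0.437, 0.013], [-0.437, 0.899, -0.008], [-0.009, -0.013, -1.0]]
wrist_force: [-0.8, -0.5, -0.5]
finger_gap: 0.0777
```

>>> {"name": "arm_command", "arguments": {"steps": [[-0.1,-0.2,-0.7,0,3],[0,0,0,0,3],[0,0,0,0,3],[0,0,0,0,3],[0,0,0,0,3],[0,0,0,0,3]]}}

```text
clock: 3.17
eef_pos: [0.5296, -0.185, 0.1211]
orientation: [[-0.899, -0.437, 0.02], [-0.438, 0.899, -0.011], [-0.014, -0.019, -1.0]]
wrist_force: [0.6, -0.1, -0.3]
finger_gap: 0.0375
```

>>> {"name": "arm_command", "arguments": {"steps": [[-0.15,-0.1,-0.9,0,2.2],[0,0,-0.1,0,0],[0,0,0,0,0]]}}

```text
clock: 3.42
eef_pos: [0.5283, -0.1863, 0.1112]
orientation: [[-0.899, -0.437, 0.022], [-0.438, 0.899, -0.011], [-0.015, -0.02, -1.0]]
wrist_force: [1.5, -0.1, -0.2]
finger_gap: 0.0178
```

```bash
python3 - <<'E'
from h import *
c=grab('wrist','w4.png'); s=robot.read_state(); print(s['eef_pos'],s['orientation'],s['finger_gap'],s['wrist_force'],s['joint_pos'])
E
```

```text
[ 0.52781038 -0.18540014  0.11109546] [[-0.89904597 -0.43738383  0.0202912 ]
 [-0.43762143  0.89911357 -0.00907004]
 [-0.014277   -0.01703425 -0.99975297]] 0.01423897265428605 [-15.64266881  24.85263896  11.92542885] [-3.82981026e-01 -8.42796597e-02  1.85722817e+00 -8.51746857e-04
  1.34643183e+00 -2.40647670e+00]
```

View pics/w4.png

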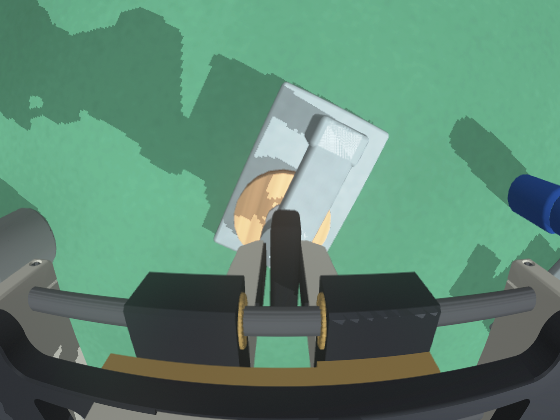

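Bar gripped (gap 14.2 mm). The wrist feels 29 N along the jaw axis from a small off-centre error, so I'll relax that before turning.

>>> {"name": "arm_command", "arguments": {"steps": [[0,0,0,0,0],[0,0,0,0,0]]}}

```text
clock: 3.63
eef_pos: [0.5276, -0.185, 0.1112]
orientation: [[-0.899, -0.437, 0.02], [-0.438, 0.899, -0.008], [-0.014, -0.016, -1.0]]
wrist_force: [1.4, -3.2, -0.3]
finger_gap: 0.014
```

>>> {"name": "arm_command", "arguments": {"steps": [[0,0,0,-0.08,0],[0,0,0,-0.08,0],[0,0,0,-0.08,0],[0,0,0,-0.08,0]]}}

```text
clock: 3.97
eef_pos: [0.5275, -0.1846, 0.1112]
orientation: [[-0.992, -0.123, 0.016], [-0.123, 0.992, -0.012], [-0.014, -0.014, -1.0]]
wrist_force: [0.1, 0.9, 1.9]
finger_gap: 0.0138
```

>>> {"name": "arm_command", "arguments": {"steps": [[0,0,0,-0.08,0],[0,0,0,-0.08,0],[0,0,0,-0.08,0],[0,0,0,-0.08,0],[0,0,0,-0.08,0],[0,0,0,-0.08,0],[0,0,0,-0.08,0],[0,0,0,-0.08,0]]}}

```text
clock: 4.63
eef_pos: [0.5278, -0.1836, 0.1112]
orientation: [[-0.852, 0.523, 0.006], [0.523, 0.852, -0.017], [-0.014, -0.011, -1.0]]
wrist_force: [0.3, 1.6, 1.2]
finger_gap: 0.0138
```

```bash
python3 - <<'E'
from h import *
grab('scene','s5.png');c=grab('wrist','w5.png'); s=robot.read_state(); y=s['orientation'][:,1];print(s['eef_pos'],np.degrees(np.arctan2(y[1],y[0])),s['finger_gap'],s['wrist_force'],s['torque'])
E
```

```text
[ 0.52786235 -0.18365747  0.11118801] 58.60824899515135 0.01350900343012746 [0.00324128 1.55343941 1.20815096] [ 0.35296207 -0.16421816  0.01455247]
```

View pics/w5.png

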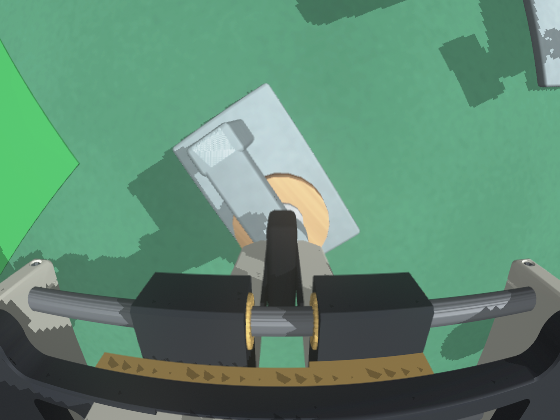

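View pics/s5.png

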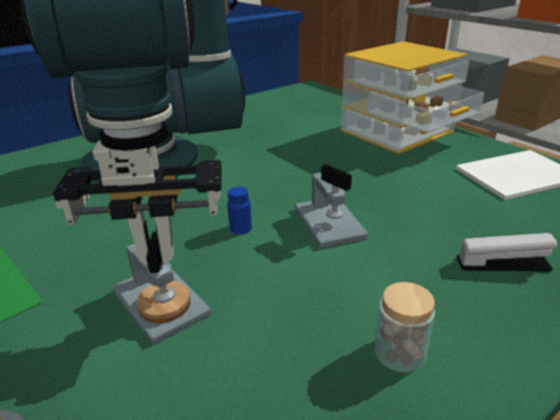

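The bar has followed the fingers. It stands at about -31°, and the target is about -45°, so 0.23 rad remains.

>>> {"name": "arm_command", "arguments": {"steps": [[0,0,0,-0.08,0],[0,0,0,-0.08,0],[0,-0.05,0,-0.07,0],[0,0,0,0,0]]}}

```text
clock: 5.07
eef_pos: [0.5281, -0.1834, 0.1111]
orientation: [[-0.715, 0.699, 0.003], [0.699, 0.715, -0.016], [-0.013, -0.01, -1.0]]
wrist_force: [-1.5, 0.3, 2.2]
finger_gap: 0.0137
```

```bash
python3 - <<'E'
from h import *
c=grab('wrist','w6.png'); s=robot.read_state(); y=s['orientation'][:,1];print(s['eef_pos'],np.degrees(np.arctan2(y[1],y[0])),s['finger_gap'],s['wrist_force'])
E
```

```text
[ 0.52808366 -0.18343416  0.11113315] 45.84509479582966 0.014112826594542847 [-1.33393325  2.20665697  1.43059021]
```

>>> {"name": "arm_command", "arguments": {"steps": [[0,0,0,0,2.5],[0,0,0,0,5],[0,0,0,0,5],[0,0,0,0,5],[0,0,1,0,5],[0,0,2,0,5],[0,0,3,0,5],[0,0,3,0,5]]}}

```text
clock: 5.78
eef_pos: [0.5249, -0.1829, 0.1984]
orientation: [[-0.726, 0.687, -0.008], [0.687, 0.726, -0.013], [-0.003, -0.015, -1.0]]
wrist_force: [0.7, 0.9, 0.6]
finger_gap: 0.0499
```

```bash
python3 - <<'E'
from h import *
grab('scene','s7.png');c=grab('wrist','w7.png'); s=robot.read_state(); y=s['orientation'][:,1];print(s['eef_pos'],np.degrees(np.arctan2(y[1],y[0])),s['finger_gap'],s['wrist_force'])
E
```

```text
[ 0.52669369 -0.18357912  0.20308822] 46.580306168779416 0.05010025360918728 [ 0.15524958  0.38161949 -0.00203069]
```

View pics/w7.png

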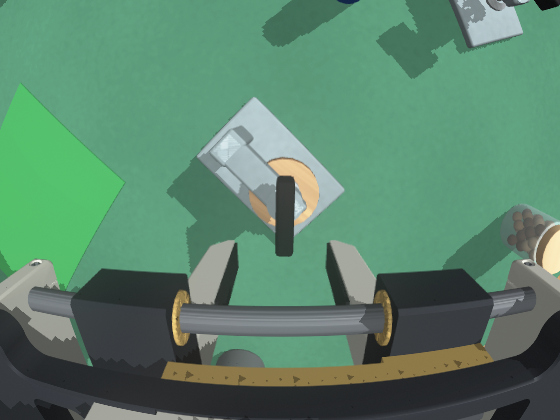

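View pics/s7.png

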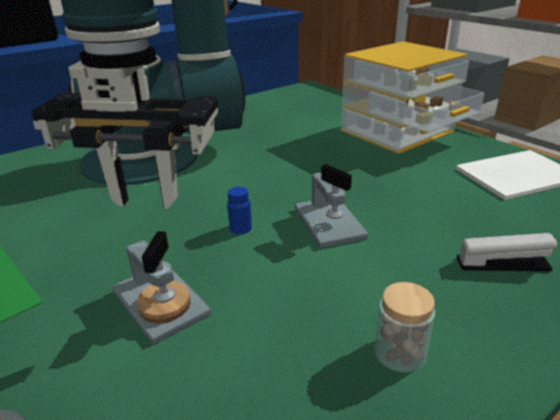

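The fingers are clear, and the freed bar sits at about (285,216) in the wrist view. The coaster and spare clamp look unchanged. One last check of the bar angle and the coaster in numbers.

```bash
python3 - <<'E'
from h import *
c=dict(np.load('pics/w7.npz')); wbar(c,265,305,165,262,62); wbar(c,265,305,165,262,75)
P=[fplane(c,u,v,.014) for u,v in((254,98),(344,190),(197,154))]
d=P[0]-P[1]; d2=P[2]-P[0]; print('base edge',np.linalg.norm(d),np.degrees(np.arctan2(d[1],d[0])),np.linalg.norm(d2),np.degrees(np.arctan2(d2[1],d2[0])))
def co(s):
    f=s['frame'].astype(int); m=(f[...,0]-f[...,2]>50); x=np.argwhere(m[270:330,125:200])[:,::-1]+[125,270]; return x.mean(0),x.min(0),x.max(0)
a=dict(np.load('pics/scene1.npz'));b=dict(np.load('pics/s7.npz')); print(co(a),co(b))
print('spare diff',np.abs(a['frame'][160:220,300:360].astype(int)-b['frame'][160:220,300:360]).max(2).mean())
E
```

```text
[ 276  176   18   80 1056]
((526.8631591796875, -182.6397705078125), (12.697769165039062, 62.01802062988281), 46.2318115234375)
ctr [ 0.52686316 -0.18263976] ang 136.23183
[ 275  176   20   80 1405]
((526.739013671875, -182.7605438232422), (13.362459182739258, 62.245513916015625), 45.142295837402344)
ctr [ 0.526739   -0.18276055] ang 135.1423
base edge 0.13471168216350982 -178.85039157485974 0.0838748326524692 -90.67868074976528
(array([164.90262902, 300.55306719]), array([138, 281]), array([188, 321])) (array([165.00912779, 300.16227181]), array([138, 281]), array([188, 315]))
spare diff 5.693611111111111
```

```bash
python3 - <<'E'
from h import *
print(robot.job_done())
E
```

```text
the job is handed in; nothing more can be done
None
```

I turned the loaded clamp's knob about 70° clockwise, from about 26° before touch to about 45° past it. I then let go, lifted clear and handed the job in at about 6 s of the 29 s allowed.

**Knob angle:** after release, the wrist camera put the bar at about -45° in the world frame (two mask thresholds gave -43.8° and -44.9°). The clamp's arm lies at about 0 to 1°. That makes the knob roughly 45° past touch, within the 15° tolerance. The gripper angle just before release gave 44.5°, which agrees.

**Coaster:** its centre in the scene picture moved less than 0.5 pixel. Its lowest visible row changed from 321 to 315, most likely from changed shading, as the other three edges stayed put.

**Spare clamp:** it was never approached and looks the same in the pictures. The mean pixel difference there was about 6 grey levels, which I took as image noise and did not look into.

**Forces:** the highest wrist force I read was about 31 N, for a moment as the jaws closed slightly off-centre. It relaxed to a few newtons before I turned the knob.

I did not measure the press on the coaster directly; I inferred it from the knob angle. The hand-in returned no verdict.

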